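Register a brass blank and index the locking stop

ROBOT

A 6-joint arm with a two-finger parallel gripper is mounted at the origin on a cart in front of the work surface, level with it; the furniture and walls round the work are solid. World frame = base frame: x ahead of the robot, y to its left, z up, the work surface at z = 0. Lengths are in m, angles in rad, forces in N, time in s.
With the tool pointing down it reaches from about 0.325 to 0.9 m from the base axis. Payload 3.5 kg.
Tool frame: the origin (TCP) lies at the very end of the fingers, on their centre line; the grasp point (between the pads) lies behind it (ctrl.grip_point_offset is the z of the grasp point in the tool frame, in m); z points along the fingers, y is the line along which they close (so a half turn about z gives the same grasp; the last joint's range is limited). The gripper opens to 85 mm and grips with 20 to 120 N. Pads are 22 mm wide; open, the fingers measure 114 mm over their backs; the gripper's body (76 mm by 85 mm) begins 54 mm behind the grasp point. The pads swing forward as they close: fully open they stand 13 mm farther back than shut.
Start: joints at [-1.244, 0.276, -0.026, 1.268, 0, 1.467], TCP at [0.26, -0.568, 0.231] pointing down, gripper open.
Joint ranges: [-3.12, 3.12], [-0.85, 1.88], [-1.08, 1.24], [-1.95, 2.15], [-1.57, 1.53], [-3.14, 3.14]. Speed limits (rad/s): [2.57, 2.57, 3.14, 3.14, 3.14, 3.14].

INTERFACE

Orientations are given as a unit quaternion [w, x, y, z].
In Python, from station import ctrl, ungrasp, gripper_close, get_obs, imaging, models gives the robot as it stands. Calls block until the motion is done:
- ctrl.reach(position, orientation): joint-space move of the TCP to a pose.
- ctrl.move_linear(position, rotation=None, v=0.15, f_stop=None): straight line of the TCP; rotation=None keeps the orientation; v is the mean speed in m/s. With f_stop (N) it stops when the force on the tool has changed by that much, and returns True; else False.
- ctrl.move_j(angles): joint-space move.
- ungrasp() and gripper_close(force=None): open the fingers fully, or close them until they stop; force is the grip in N (None keeps the last).
- ctrl.hold(seconds).
- ctrl.solve_ik(position, orientation): joint angles nearest the present ones, or None.
- get_obs(): the state.
- imaging.camera(name): name is "side" or "top"; returns a dict with "color" (384x512x3 uint8, blue, green, red), "fov_y" (degrees; the focal length in pixels is half the picture's height over the tangent of half this angle, whatever the lens; pixels are square), "cx", "cy" (the principal point, pixels), "R" (3x3) and "t" (3): a world point X has camera coordinates R X + t. Camera axes: x right, y down, z forward; pixel columns grow to the right and rows downward; lengths in m; the calibration is good to about 2 mm. A picture is of the moment at which its call begins. There is no depth.
A pose or a line that the arm cannot do raises ctrl.IKError and nothing moves.
- ctrl.finish_job(): hands the job in; it is judged then, once.
Trained networks look in the newest picture that a camera, given by its name, has taken for a name from the list of things; names that differ only in an ending like _2 or _b are one class to them, and where a whole thing is asked for, a point or a joint stands for the part that bears it (a point fixed in the world has none). Each returns a list of dicts, best first, with "p" (0 to 1); they miss things now and then, are a little off and sometimes report something else, mostly with a low value. They report only what shows in the picture. A call takes as long as a camera call. They do not tell look-alikes from the thing itself.
- models.trace(camera, thing): "mask" (384x512 bool, what is visible of it).
- models.landmark_of(camera, thing): "location" ([x, y, z] in m, in world coordinates, good to about 4 mm: a listed point, or the origin of a listed thing).
The state is a dict: "t": time; "joint_positions": joint angles; "qd": joint speeds; "tau": joint torques, N m; "position": TCP position; "eef_rot": TCP orientation; "ft_force": force on the tool from outside, world axes, zero at the start; "moment": the same for the moment, N m; "finger_gap": finger opening in m; "finger_force": force on a finger pad.
Only numpy, scipy, OpenCV 4.12 (cv2) and the standard library are available. Lean on these libraries where they do the work, as an engineer would, in place of code of your own. Each camera call takes 0.05 s, during which the arm holds its last target. There are 200 camera calls.

TASK

Push the brass bar on the grey jig fully home against both the long fence and the end stop. Then pull up the red plunger knob, slide the blue section one slot toward the bar, so that its nose closes up behind the bar, and let the pin drop into that slot. Finish still holding the knob in the gripper, pressed all the way down, with the bar still against its stops; leave the hammer, file and solder spool alone.

Things in the scene. Friction and masses are not known exactly. Their poses are not given: they have to be found in the camera images.
- jig: Fixed grey base plate, 370 x 120 x 12 mm, on the bench. Origin on its underside, z up; x lengthwise, roughly to the robot's right (plate x -190 to +180 mm); y roughly away from the robot (-75 to +45 mm). On it lies an aluminium bed, top at z = 22 mm, x -185 to -35, y -70 to +30 mm, which carries the bar.
- fence_face (a point): Middle of the foot of the long dark fence's upright face, on the bed (jig x = -120, y = +12, z = 22 mm). The fence is 90 mm long (jig x -165 to -75), 10 mm high above the bed and 16 mm thick; its face looks to jig -y, toward the robot.
- end_stop_face (a point): Foot of the dark end stop's upright face, on the bed (jig x = -165, y = -2, z = 22 mm). The stop is 30 mm wide (along jig y), 12 mm high above the bed; its face looks to jig +x, to the robot's right.
- next_slot (a point): Mouth of the slot the pin must end in, on top of the steel ladder rail (jig x = -8, y = 0, z = 28 mm). The rail is 24 mm wide and runs along jig x from -33 to +142 mm; its slots, 10 mm long, are at jig x = -8, +52 (pin here at the start) and +112 mm.
- bar: Loose brass bar 110 x 24 x 20 mm (x, y, z), 0.3 to 0.55 kg (2 to 6 N to push along), lying on the bed clear of both stops, up to about 9 degrees askew. Origin at the centre of its underside, x lengthwise. Home against fence and end stop its origin is at (-110, 0, 22) mm in the jig's frame, with its x along the jig's x.
- section (a joint): Blue saddle sliding on the ladder rail (m): 0 at the start, pin in the middle slot; grows toward the bar (jig -x); +0.060 is the next slot toward the bar, -0.060 the slot the other way. About 3 N to slide. Locked while its pin is in a slot (1 mm play each way). Top 43 mm above the bench; a brass collar 22 mm across rises to 51 mm.
- nose (a point): Centre of the section's black rubber nose face, 34 mm wide, z 31 to 51 mm, 45 mm from the plunger toward the bar. At +0.060 it stands 2 mm short of a bar that is fully home.
- plunger (a joint): Height of the plunger (m), 0 to 0.022. 0: pressed fully down, pin 14 mm deep. Its spring (500 N/m) rests it near 0.006, pin only partly in; about 6 N up lifts it to 0.018, about 3 N down presses it to 0. Above 0.014 the pin is clear of the slots. The pin, 8 mm thick with a round tip, stays on top of the rail if lowered off a slot.
- pull_knob: Red round plunger knob, 28 mm across and 20 mm high, on the section above the pin. Origin at the centre of its underside (56 mm above the bench when pressed fully down), axis upright.
- knob_center (a point): Centre of the red knob, 10 mm above its underside (66 mm above the bench when pressed fully down, about 72 mm at rest).
- file: Bystander: hand file with wooden handle, 24 x 284 x 24 mm, beyond the jig.
- solder_spool: Bystander: cream spool, 47 mm across, 24 mm high, beyond the jig on the right.
- hammer: Bystander: small hammer with wooden shaft, 65 x 218 x 30 mm, to the left of the jig.
Not all that is in view belongs to the job. Several things have the shape of the bar; the one meant has the colours described above.

How it is judged:
By the outcome, as a careful person would: the job done as asked, in the order asked, and still so for the second after the job is handed in, while the arm keeps its last pose, push and grip.
It also fails if it takes over 54 s, if anything falls off the work surface, if the arm or the gripper's body presses on something with over 40 N, if the wrist force passes 120 N, or if a joint passes its speed limit or range.

## Working session

There is one attempt and no reset: what is moved stays moved. The work goes in short steps, each a Python script; the robot and the scene stay as the last script left them, time stands still between calls to the robot, and variables do not carry over. Pictures are saved under pics/ and viewed, at most 10 in all, crops included, and the job is handed in when it is done.

```bash
ls; mkdir -p pics
python3 - <<'E'
from station import ctrl, get_obs, imaging, models
import cv2, numpy as np
for c in ("side","top"):
    d=imaging.camera(c); cv2.imwrite(f"pics/{c}0.png",d["color"]); 
    print(c,d["fov_y"],d["cx"],d["cy"],(-d["R"].T@d["t"]).round(3),d["R"].round(3).tolist())
    for n in ("jig","fence_face","end_stop_face","next_slot","bar","nose","pull_knob","knob_center"):
        print(n,[(round(r["p"],2),np.round(r["location"],4).tolist()) for r in models.landmark_of(c,n)][:4])
o=get_obs(); print(o["t"],o["position"],o["eef_rot"],ctrl.grip_point_offset,o["finger_gap"],o["ft_force"])
E
```

```text
pics
side 55.870272295248185 258.12872629907383 192.57117195497963 [0.618 0.817 0.439] [[-0.999, 0.054, 0.002], [0.019, 0.4, -0.916], [-0.05, -0.915, -0.401]]
jig [(0.67, [0.5134, -0.1529, 0.0017])]
fence_face [(0.58, [0.6968, -0.0654, -0.0004])]
end_stop_face []
next_slot [(0.58, [0.5115, -0.15, 0.0257])]
bar [(0.67, [0.4808, -0.0604, 0.024]), (0.6, [0.5024, 0.1371, 0.0034])]
nose [(0.84, [0.5135, -0.1653, 0.0379])]
pull_knob [(0.51, [0.5222, -0.2064, 0.0607])]
knob_center [(0.62, [0.5182, -0.206, 0.0696])]
top 43.35620000128943 264.3067885314877 193.56530680381078 [0.395 0.008 1.34 ] [[0.014, -1.0, 0.015], [-0.991, -0.016, -0.131], [0.131, -0.013, -0.991]]
jig [(0.73, [0.5206, -0.2063, 0.0716]), (0.57, [0.5126, -0.1537, -0.0041]), (0.54, [0.5131, -0.2046, 0.0611])]
fence_face [(0.74, [0.5075, -0.0348, 0.0198])]
end_stop_face [(0.62, [0.4898, 0.0059, 0.0213])]
next_slot [(0.8, [0.5125, -0.1457, 0.031])]
bar [(0.92, [0.4757, -0.0661, 0.0266])]
nose [(0.82, [0.5089, -0.1562, 0.0329]), (0.48, [0.4876, 0.005, 0.0225])]
pull_knob [(0.46, [0.5153, -0.2039, 0.0599]), (0.21, [0.4689, 0.2725, 0.0])]
knob_center [(0.47, [0.5183, -0.2051, 0.0721])]
0.9 [ 0.26042746 -0.56818161  0.23135554] [ 4.49745331e-05  9.76992484e-01  2.13273732e-01 -4.79972936e-06] -0.0187 0.08518855632672982 [-0.22436299 -0.32928931 -0.40993893]
```

Run:
```python
import cv2, numpy as np
a=cv2.imread("pics/side0.png");b=cv2.imread("pics/top0.png")
cv2.imwrite("pics/side_v.png",cv2.resize(a,(800,600),interpolation=cv2.INTER_CUBIC))
cv2.imwrite("pics/top_v.png",cv2.resize(b,(800,600),interpolation=cv2.INTER_CUBIC))
```

```text
(no output)
```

View pics/side_v.png

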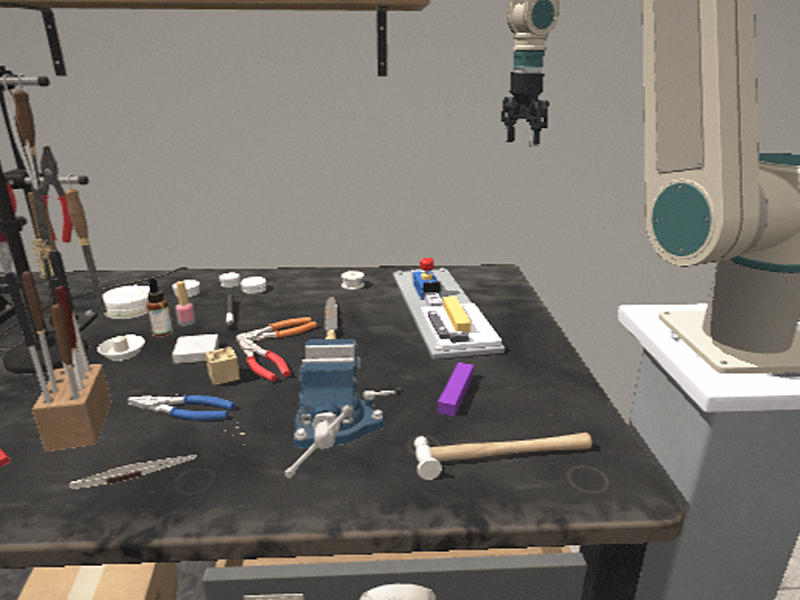

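View pics/top_v.png

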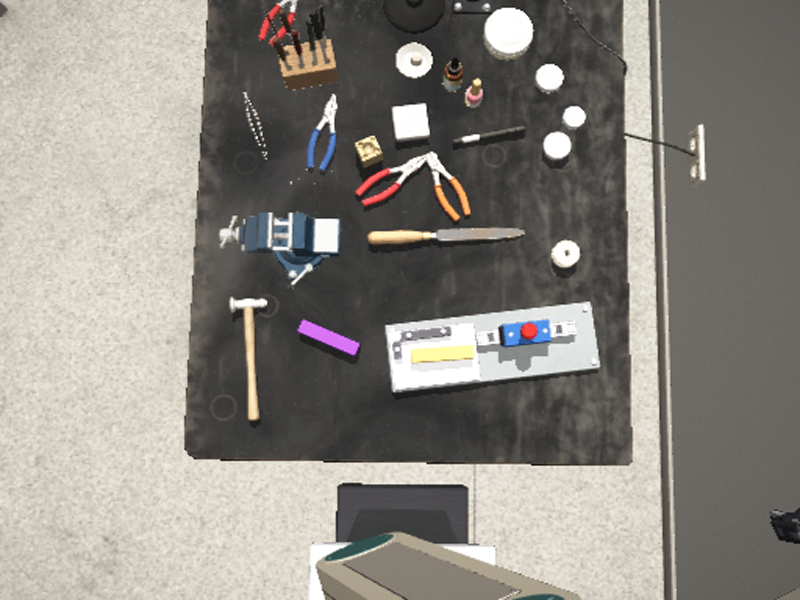

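Brass bar candidates in the top view: the yellow bar on the jig (~442,354) and the purple bar on the bench (~328,337). The yellow one fits, since it is brass coloured and lies on the bed. Next I fit the poses from both views and confirm them in a crop.

```bash
cat > h.py <<'E'
from station import ctrl, ungrasp, gripper_close, get_obs, imaging, models
import cv2, numpy as np
from scipy.optimize import minimize, least_squares
def K(d):
    f=d["color"].shape[0]/2/np.tan(np.radians(d["fov_y"]/2)); return f
def proj(d,X):
    c=np.atleast_2d(X)@d["R"].T+d["t"]; return c[:,:2]/c[:,2:]*K(d)+[d["cx"],d["cy"]]
def T(p,X):  # pose (x,y,yaw), local points -> world
    X=np.atleast_2d(X); c,s=np.cos(p[2]),np.sin(p[2])
    return np.c_[p[0]+c*X[:,0]-s*X[:,1],p[1]+s*X[:,0]+c*X[:,1],X[:,2]]
def box(x0,x1,y0,y1,z0,z1): return np.array([[x,y,z] for x in(x0,x1) for y in(y0,y1) for z in(z0,z1)],float)
def sil(d,P,S=16):
    h=cv2.convexHull(proj(d,P).astype(np.float32)); m=np.zeros((384*4,512*4),np.uint8)
    cv2.fillPoly(m,[np.round((h*4+1.5)*S).astype(np.int32)],255,shift=4)
    return cv2.resize(m,(512,384),interpolation=cv2.INTER_AREA)/255.
def fit(views,local,p0):
    def cost(p): return sum(np.abs(sil(d,T(p,local))-m).sum()/m.sum() for d,m in views)
    best=min((minimize(cost,np.array(p0)+dp,method="Nelder-Mead",options=dict(initial_simplex=np.array(p0)+dp+np.array([[0,0,0],[.01,0,0],[0,.01,0],[0,0,.08]]),xatol=1e-5,fatol=1e-5)) for dp in ([0,0,0],[.004,-.004,.03],[-.004,.004,-.03])),key=lambda r:r.fun)
    return best.x,best.fun
def tri(obs): # [(d,(u,v))]
    A,b=[],[]
    for d,(u,v) in obs:
        r=np.array([(u-d["cx"])/K(d),(v-d["cy"])/K(d),1]); r=d["R"].T@(r/np.linalg.norm(r)); c=-d["R"].T@d["t"]
        M=np.eye(3)-np.outer(r,r); A.append(M); b.append(M@c)
    return np.linalg.lstsq(np.vstack(A),np.hstack(b),rcond=None)[0]
def yellow(d):
    h=cv2.cvtColor(d["color"],cv2.COLOR_BGR2HSV); return cv2.inRange(h,(18,110,90),(35,255,255))>0
def red(d):
    h=cv2.cvtColor(d["color"],cv2.COLOR_BGR2HSV); return (cv2.inRange(h,(0,150,60),(8,255,255))|cv2.inRange(h,(172,150,60),(180,255,255)))>0
def near(d,m,X,r):
    u=proj(d,X)[0]; y,x=np.mgrid[:384,:512]; return m&(np.hypot(x-u[0],y-u[1])<r)
E
python3 - <<'E'
from h import *
D={c:imaging.camera(c) for c in("side","top")}
S,Tp=D["side"],D["top"]
jm={c:models.trace(c,"jig") for c in D}; bm={c:models.trace(c,"bar") for c in D}
for c in D: print(c,[(round(r["p"],2),int(r["mask"].sum())) for r in jm[c]],[(round(r["p"],2),int(r["mask"].sum()),np.argwhere(r["mask"]).mean(0).round(1)) for r in bm[c]])
jt=jm["top"][0]["mask"].astype(np.uint8)
hull=np.zeros_like(jt); cv2.fillPoly(hull,[cv2.convexHull(np.argwhere(jt)[:,::-1].astype(np.int32))],1)
plate=box(-.19,.18,-.075,.045,0,.012)
pj,c=fit([(Tp,hull)],plate,[.515,-.154,-1.47]); print("jig",pj,c)
bar=box(-.055,.055,-.012,.012,.022,.042)
b0=[.477,-.065,pj[2]]
V=[(d,near(d,yellow(d),[.477,-.065,.03],40).astype(float)) for d in (S,Tp)]
print("yellow px",[v[1].sum() for v in V])
pb,c=fit(V,bar,b0); print("bar both",pb,c); 
for v in V: print(" single",fit([v],bar,b0))
k=[(d,np.argwhere(near(d,red(d),[.518,-.205,.07],14)).mean(0)[::-1]) for d in (S,Tp)]
print("knob",tri(k),[x[1] for x in k])
def inj(X): 
    d=np.array(X)-[pj[0],pj[1],0]; c_,s=np.cos(pj[2]),np.sin(pj[2]); return (np.array([c_*d[0]+s*d[1],-s*d[0]+c_*d[1],X[2]])*1000).round(1)
print("knob in jig",inj(tri(k)),"bar in jig",inj([pb[0],pb[1],.022]),np.degrees(pb[2]-pj[2]))
for n in("fence_face","end_stop_face","next_slot"):print(n,T(pj,{"fence_face":[-.12,.012,.022],"end_stop_face":[-.165,-.002,.022],"next_slot":[-.008,0,.028]}[n]))
out=[]
for d,cx,cy in((Tp,315,222),(S,285,198)):
    im=cv2.resize(d["color"],None,fx=5,fy=5,interpolation=cv2.INTER_CUBIC)
    def poly(X,col): cv2.polylines(im,[np.round(proj(d,X)*5+2).astype(np.int32)],True,col,1)
    R=lambda x0,x1,y0,y1,z:np.array([[x0,y0,z],[x1,y0,z],[x1,y1,z],[x0,y1,z]])
    poly(T(pj,R(-.19,.18,-.075,.045,.012)),(255,0,255)); poly(T(pj,R(-.165,-.075,.012,.028,.032)),(0,255,0)); poly(T(pj,R(-.185,-.035,-.07,.03,.022)),(255,255,0)); poly(T(pb,R(-.055,.055,-.012,.012,.042)),(0,0,255)); poly(T(pj,R(-.033,.142,-.012,.012,.028)),(0,255,255))
    out.append(im[cy*5-150:cy*5+150,cx*5-400:cx*5+400])
cv2.imwrite("pics/fit.png",np.vstack(out)); np.save("pj.npy",pj); np.save("pb.npy",pb)
E
```

```text
side [(0.8, 2206)] [(0.97, 418, array([248.8, 291.5])), (0.82, 211, array([201.7, 292.6]))]
top [(0.75, 5360)] [(0.61, 346, array([215.7, 210.1])), (0.56, 296, array([225.9, 282.9])), (0.35, 5529, array([221.3, 316.8]))]
jig [ 0.51065616 -0.15392534 -1.43916091] 0.0204622225740902
yellow px [np.float64(124.0), np.float64(24.0)]
bar both [ 0.47931066 -0.06043514 -1.49722921] 16.82865275142315
 single (array([ 0.48035736, -0.05775792, -1.50918065]), np.float64(1.5339342188488296))
 single (array([ 0.46508333, -0.05502778, -1.43916091]), np.float64(15.076633986928103))
knob [ 0.51801893 -0.20499829  0.06911316] [array([272.82758621, 168.63793103]), array([338.        , 211.52439024])]
knob in jig [51.6  0.6 69.1] bar in jig [-96.8 -18.8  22. ] -3.3270688093103375
fence_face [[ 0.50680168 -0.03338845  0.022     ]]
end_stop_face [[0.48701629 0.00938466 0.022     ]]
next_slot [[ 0.50960612 -0.14599455  0.028     ]]
```

View pics/fit.png

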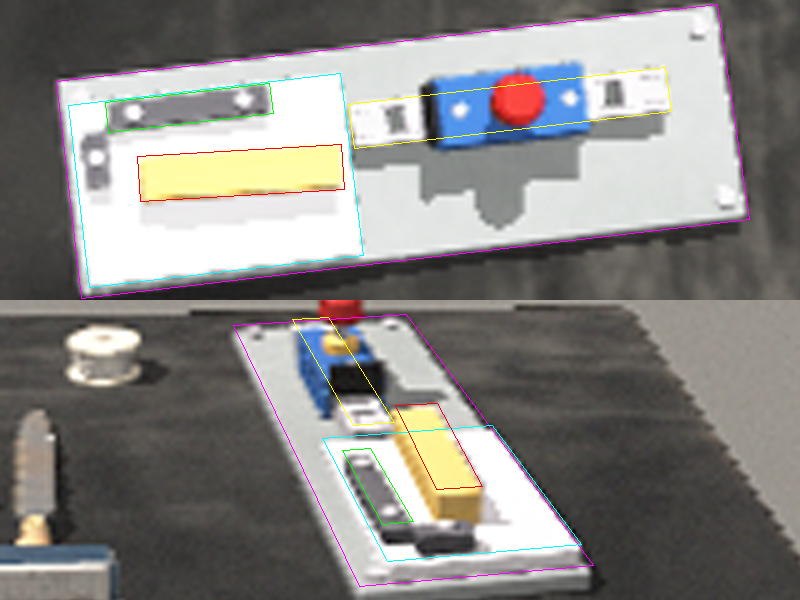

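The crop confirms the yellow bar on the bed, with red outline corners ~(138,157)–(343,189). The fitted plate, fence and rail outlines match both views. The knob lies at jig (52, 1), as expected. Now I push the bar home.

```bash
cat >> h.py <<'E'
pj=np.load("pj.npy")
def Q(sgn=1):
    y=sgn*np.array([-np.sin(pj[2]),np.cos(pj[2])]); a=np.arctan2(y[0],-y[1])/2; return [0,float(np.cos(a)),float(np.sin(a)),0]
def W(x,y,z): return T(pj,[[x/1e3,y/1e3,z/1e3]])[0]
def J(X): d=np.array(X)[:2]-pj[:2]; c,s=np.cos(pj[2]),np.sin(pj[2]); return (np.array([c*d[0]+s*d[1],-s*d[0]+c*d[1],X[2]])*1e3).round(1)
def st(m=""):
    o=get_obs(); f=o["ft_force"]; c,s=np.cos(pj[2]),np.sin(pj[2])
    print(m,"t",round(o["t"],1),"J",J(o["position"]),"F_jig",np.round([c*f[0]+s*f[1],-s*f[0]+c*f[1],f[2]],1),"gap",round(o["finger_gap"]*1e3,1),"ff",np.round(o["finger_force"],1))
E
python3 - <<'E'
from h import *
for s in(1,-1): print(s,[ (None if (q:=ctrl.solve_ik(W(*p),Q(s))) is None else np.round(q,2)) for p in((-105,-62,100),(52,0,55))])
s=min((1,-1),key=lambda s:abs((ctrl.solve_ik(W(-105,-62,100),Q(s)) if ctrl.solve_ik(W(-105,-62,100),Q(s)) is not None else [9]*6)[5]))
print("use",s); open("sgn","w").write(str(s)); q=Q(s)
gripper_close(30); st("closed")
ctrl.reach(W(-105,-62,110),q); st("above")
ctrl.move_linear(W(-105,-62,29),v=.12)
print(ctrl.move_linear(W(-105,-15,29),v=.04,f_stop=14)); st("y push")
E
```

```text
1 [array([-0.28,  0.06, -0.58,  0.93,  0.  ,  1.16]), array([-0.49,  0.31, -0.39,  0.87,  0.  ,  0.95])]
-1 [array([-0.28,  0.06, -0.58,  0.93,  0.  , -1.98]), array([-0.49,  0.31, -0.39,  0.87,  0.  , -2.2 ])]
use 1
closed t 2.0 J [ 377.8 -302.4  231.3] F_jig [ 0.  -0.6  0.5] gap 0.0 ff 0.0
above t 4.0 J [-104.1  -61.3  110.4] F_jig [ 1.1  0.8 -0.2] gap -0.1 ff 0.0
True
y push t 5.7 J [-105.   -25.9   28. ] F_jig [0.4 0.6 0.1] gap -0.2 ff 0.0
```

Run:
```python
from h import *
ctrl.move_linear(W(-105,-40,29),v=.12)
ctrl.move_linear(W(-60,-40,65),v=.15)
ctrl.move_linear(W(-20,0,65),v=.15)
ctrl.move_linear(W(-20,0,34),v=.12); st("behind")
print(ctrl.move_linear(W(-60,0,34),v=.04,f_stop=14)); st("x push")
ctrl.move_linear(W(-30,0,34),v=.12)
d={c:imaging.camera(c) for c in("top","side")}
for c in d: print(c,[(round(r["p"],2),J(r["location"])) for r in models.landmark_of(c,"bar")])
out=[cv2.resize(d[c]["color"],None,fx=5,fy=5,interpolation=cv2.INTER_CUBIC)[cy*5-150:cy*5+150,cx*5-400:cx*5+400] for c,cx,cy in(("top",315,222),("side",285,198))]
cv2.imwrite("pics/pushed.png",np.vstack(out))
```

```text
behind t 7.4 J [-21.2  -1.4  33.4] F_jig [0.6 1.  0.4] gap 0.0 ff 0.0
True
x push t 8.1 J [-43.6   0.6  34.8] F_jig [1.5 0.8 1.4] gap 0.1 ff 0.9
top [(0.78, array([-289.1,   32.5,    2.6])), (0.76, array([-109.3,   -1.2,   22.5]))]
side [(0.83, array([-291.8,   31.8,    1.5])), (0.65, array([-110.3,    1. ,   19.6]))]
```

View pics/pushed.png

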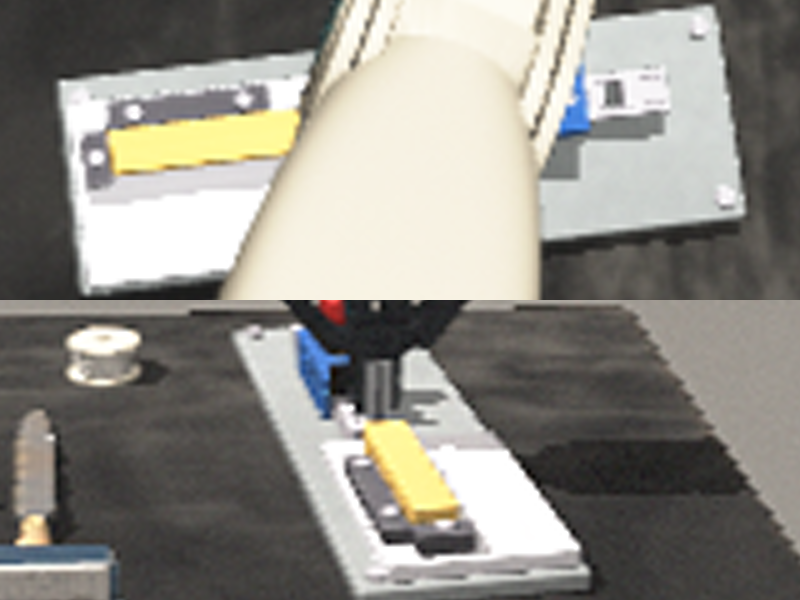

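The bar lies at about (200,140) in the top crop, touching the fence and end stop. One more slow push on each face makes sure. Then I grasp the knob and lift it.

Run:
```python
from h import *
ctrl.move_linear(W(-30,0,65),v=.15)
ctrl.move_linear(W(-110,-42,65),v=.15)
ctrl.move_linear(W(-110,-42,29),v=.12)
print(ctrl.move_linear(W(-110,-12,29),v=.03,f_stop=18)); st("y push2")
ctrl.move_linear(W(-110,-42,29),v=.12)
ctrl.move_linear(W(-60,-42,65),v=.15)
ctrl.move_linear(W(-25,0,65),v=.15)
ctrl.move_linear(W(-25,0,34),v=.12)
print(ctrl.move_linear(W(-60,0,34),v=.03,f_stop=18)); st("x push2")
ctrl.move_linear(W(-25,0,34),v=.15)
ctrl.move_linear(W(-25,0,150),v=.2)
ungrasp()
d={c:imaging.camera(c) for c in("top","side")}
k=[(v,np.argwhere(near(v,red(v),[.518,-.205,.07],14)).mean(0)[::-1]) for v in d.values()]
ks=np.argwhere(near(d["side"],red(d["side"]),[.518,-.205,.07],14)); print("red px",len(ks)); print("knob",J(tri(k)))
ctrl.move_linear(W(51.6,.3,150),v=.2)
ctrl.move_linear(W(51.6,.3,56),v=.1,f_stop=10); st("at knob")
```

```text
True
y push2 t 10.8 J [-110.5  -26.1   28. ] F_jig [ 0.1  0.5 -0.5] gap -0.1 ff 0.0
True
x push2 t 13.4 J [-43.5  -0.   34.6] F_jig [ 2.2 -1.1  2.9] gap -0.3 ff 1.0
red px 57
 ** On entry to DLASCL parameter number  4 had an illegal value
 ** On entry to DLASCL parameter number  4 had an illegal value<stdin>:15: RuntimeWarning: Mean of empty slice.
  ret = um.true_divide(
Traceback (most recent call last):
  File "h.py", line 25, in tri
    return np.linalg.lstsq(np.vstack(A),np.hstack(b),rcond=None)[0]
           ~~~~~~~~~~~~~~~^^^^^^^^^^^^^^^^^^^^^^^^^^^^^^^^^^^^^^
numpy.linalg.LinAlgError: SVD did not converge in Linear Least Squares
```

Run:
```python
from h import *
ctrl.move_linear(W(51.8,.3,150),v=.2)
print(ctrl.move_linear(W(51.8,.3,56),v=.1,f_stop=10)); st("at knob")
gripper_close(50); st("gripped")
d=imaging.camera("side"); cv2.imwrite("pics/grip.png",cv2.resize(d["color"][110:230,200:360],(800,600),interpolation=cv2.INTER_CUBIC))
```

```text
False
at knob t 16.9 J [52.2  0.9 56.7] F_jig [0.4 0.2 0.9] gap 85.5 ff 0.0
gripped t 17.5 J [51.9 -0.  56. ] F_jig [ 0.6 -1.2  0.1] gap 25.6 ff 49.0
```

View pics/grip.png

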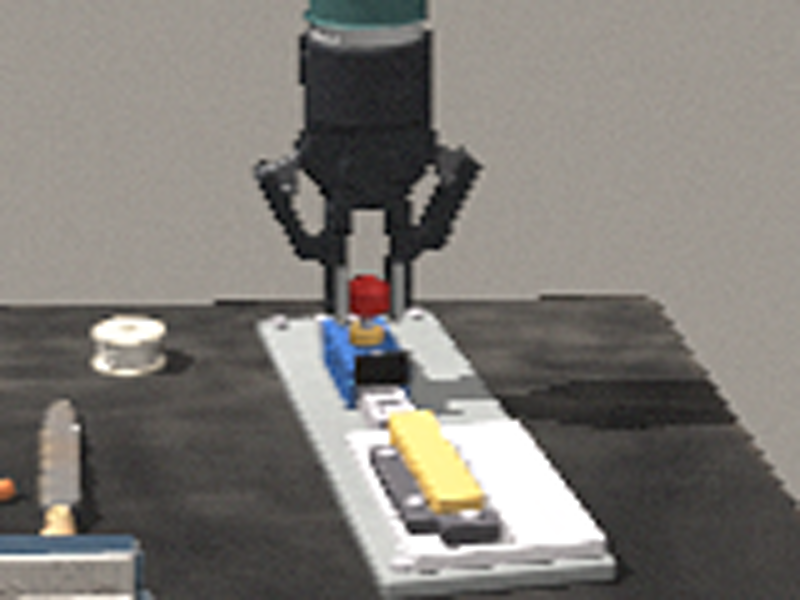

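The pads straddle the red knob at ~(368,295), and the bar is still home at ~(435,460). Next I lift, slide and lower.

Run:
```python
from h import *
ctrl.move_linear(W(51.9,0,69),v=.04); st("lifted")
d=imaging.camera("side"); r=near(d,red(d),W(52,0,85),16); print("red rows",np.argwhere(r)[:,0].min(),np.argwhere(r)[:,0].max(), "proj knob ctr z 84:",proj(d,W(52,0,84)))
print(ctrl.move_linear(W(22,0,69),v=.05,f_stop=20)); st("half")
```

```text
lifted t 18.0 J [51.8 -0.1 68.7] F_jig [ 1.7  1.1 -6. ] gap 25.5 ff 49.5
red rows 161 168 proj knob ctr z 84: [[273.01272734 163.8766567 ]]
False
half t 18.8 J [20.6 -0.2 68.8] F_jig [-1.5  0.5 -6.8] gap 25.9 ff 49.5
```

Run:
```python
from h import *
print(ctrl.move_linear(W(-8.1,0,69),v=.05,f_stop=20)); st("slid")
print(ctrl.move_linear(W(-8.1,0,56),v=.03,f_stop=22)); st("down to rest")
print(ctrl.move_linear(W(-8.1,0,46),v=.02,f_stop=16)); st("pressed")
ctrl.hold(.3); st("held")
d={c:imaging.camera(c) for c in("top","side")}
for c in d: print(c,*[(n,[(round(r["p"],2),J(r["location"])) for r in models.landmark_of(c,n)][:2]) for n in("bar","nose","knob_center")])
cv2.imwrite("pics/down.png",cv2.resize(d["side"]["color"][110:230,200:360],(800,600),interpolation=cv2.INTER_CUBIC))
```

```text
False
slid t 19.6 J [-9.2 -0.1 68.8] F_jig [-1.6  0.6 -5.8] gap 25.7 ff 49.5
False
down to rest t 20.1 J [-8.  -0.1 56.2] F_jig [-2.5 -2.2 -0.5] gap 26.1 ff 50.1
True
pressed t 20.5 J [-7.6 -0.1 50.5] F_jig [-0.4 -1.2  5.9] gap 25.8 ff 50.6
held t 20.8 J [-7.5 -0.1 50.5] F_jig [-0.1 -1.2  6. ] gap 25.8 ff 50.6
top ('bar', [(0.71, array([-287.4,   30.2,    1.7])), (0.54, array([-106.7,   -1.7,   25.1]))]) ('nose', [(0.38, array([-53.1,   1.4,  36.4]))]) ('knob_center', [])
side ('bar', [(0.6, array([-289.4,   31.7,    4.1])), (0.56, array([-112.3,    2.2,   19.8]))]) ('nose', [(0.58, array([-50. ,   2.8,  38.5]))]) ('knob_center', [(0.56, array([-5.3, -3.7, 63.3]))])
```

View pics/down.png

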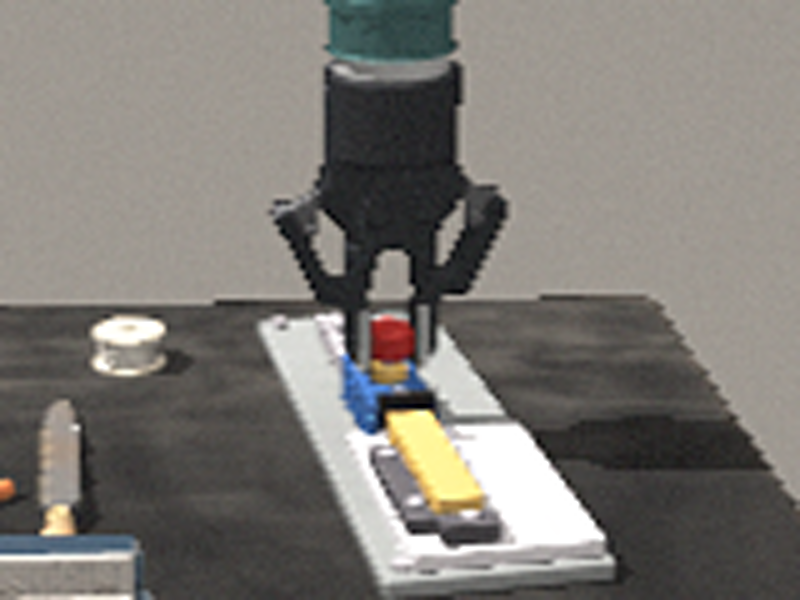

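The nose sits right behind the bar end at ~(410,400), and the knob is low. I press a little further to confirm the hard stop and keep a firm push.

Run:
```python
from h import *
x,y,z=J(get_obs()["position"])
for dz in (.7,1.4,2.1,2.8):
    ctrl.move_linear(W(x,y,z-dz),v=.01); ctrl.hold(.1); st(dz)
    if get_obs()["ft_force"][2]>12: break
ctrl.hold(.5); st("end")
```

```text
0.7 t 21.8 J [-6.9  0.  50.5] F_jig [-1.8 -3.8  6.4] gap 26.3 ff 50.7
1.4 t 22.2 J [-6.6  0.1 50.4] F_jig [-2.6 -5.1  9.9] gap 25.6 ff 51.0
2.1 t 22.5 J [-6.6  0.1 50.4] F_jig [-3.5 -6.6 14.2] gap 25.8 ff 51.4
end t 23.0 J [-6.6  0.1 50.4] F_jig [-2.4 -6.  14.1] gap 25.8 ff 51.4
```

Run:
```python
from h import *
d=imaging.camera("top"); cv2.imwrite("pics/top_end.png",cv2.resize(d["color"][180:264,232:344],(800,600),interpolation=cv2.INTER_CUBIC))
```

```text
(no output)
```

View pics/top_end.png

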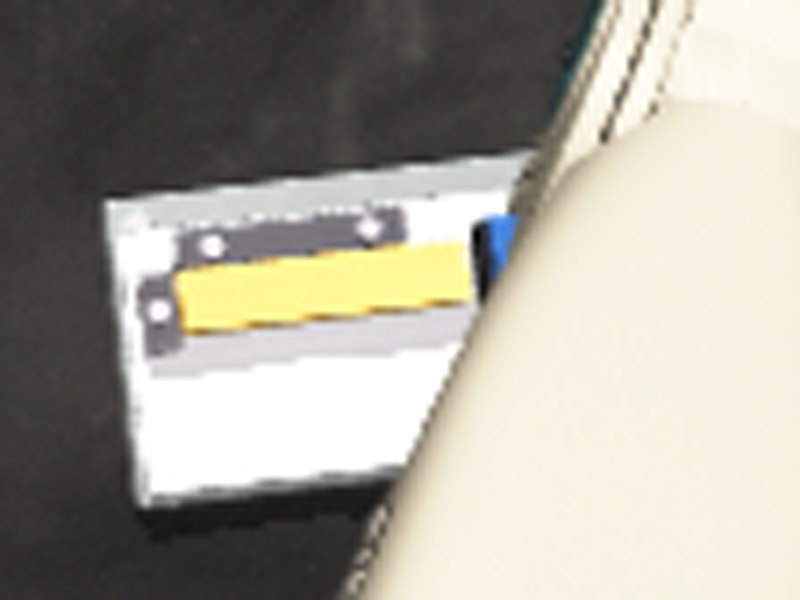

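The bar, ~(175,270)–(470,300), lies against the fence and the end stop. The nose at ~(483,260) is just behind its right end. I hand in.

```bash
python3 -c "
from h import *
st('final'); print(ctrl.finish_job())"
```

```text
final t 23.1 J [-6.6  0.1 50.4] F_jig [-2.6 -6.1 13.8] gap 25.5 ff 51.4
the job is handed in; nothing more can be done
None
```

Handed in at about 23 s: the bar is home against the fence and end stop, the section is one slot toward it with the pin in that slot, and the gripper still holds the knob pressed fully down.

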